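# Slide the loaded carrier board into its locating notch and bolt it down

### The job

Push the plywood carrier board by its upright lip along the rails of the jig, away from the robot, until it drops flat into the locating notch; then push the lock bolt's post so that the bolt slides fully home across the board, and leave it so. Only push: grasp and lift nothing, do not touch the cast hub that rides on the board, and leave the other things on the bench alone.

Things in the scene. Friction and masses are not known exactly. Their poses are not given: they have to be found in the camera images.
- jig: Fixed jig, its pose varies: steel base 310x112x8 mm (x -150 to 160), two aluminium rails, tops 28 mm above the bench, cheeks 83 mm apart inside, 36 mm high (31 mm at x 7 to 60). Open at the near end, so fingers can enter behind the board. Origin: bench height, midway between the rails; +x the sliding direction away from the robot, y left, z up. An outrigger on the right carries the lock bolt.
- notch (a point): Centre of the notch's floor, at x 75, y 0, z 20 mm in the jig's frame. The notch is a stretch of the rails 135 mm long and 8 mm lower than the rest, with square ends (x 7.5 to 142.5). The seated board's origin lies here, within 2.5 mm along x.
- carrier: Loose plywood board 130 (along the rails) x 80 x 9 mm, 0.16 kg, on the rails, 1.5 mm play each side. Origin: centre of underside; x towards the notch. Slides with 1 to 2 N; starts 110 to 150 mm short of the notch. It tips forward some 8 degrees as its middle passes the notch's edge, then drops 8 mm, lies flat, and is stopped by the notch's far end. A frame 76 mm square, 4 mm high, holds the hub.
- lip_top (a point): Middle of the top edge of the rear (robot side) face of the aluminium lip at the board's rear end, to push on: 70 mm wide, 5 mm thick, 28 mm above the board's top. At x -65, z 37 mm in the board's frame. The lip spans 37 to 65 mm above the bench before the drop, 29 to 57 mm after it.
- cast_hub_0: Loose small cast metal hub, 62 mm flange diameter, 31 mm high, standing in the frame on the carrier board with 3 mm play each side. Origin: centre of its underside, 9 mm above the board's underside. To ride along untouched.
- lock_bolt (a joint): Slide of the lock bolt, m: 0 drawn out to the right (-y of the jig), 0.036 fully home (+y), tip 24 mm over the seated board. Starts at 0 to 0.006, stays where left, needs 2 to 4 N. Steel bar 14 mm wide, 60 mm long, 32 to 42 mm above the bench: it clears the seated board by 3 mm but strikes a board not dropped. A small bridge over it at jig y -51 to -62 has its top at 46 mm.
- bolt_post (a point): Centre of the top of the bolt's upright round post, 13 mm in diameter, 42 to 74 mm above the bench; the bar reaches 10 mm outward past its centre. Moves with the bolt; in the jig's frame x 27, y -102 mm when fully out, y -66 mm when home. Push on its outer (-y) side towards +y of the jig.
- spacer_0: Bystander: loose brass spacer, 29 mm diameter, 21 mm high, on the bench right of the jig. Origin: centre of its underside.
- valve_nut: Bystander: loose brass hexagon nut, 32x28x14 mm, on the bench right of the jig. Origin: centre of its underside.
- tape_measure: Bystander: loose pocket tape measure, 65x73x40 mm, on the bench left of the jig. Origin: centre of its underside.

How it is judged:
On the way, in this order (a step that is already met when the one before it is completed fails the run):
1. the board lies flat in the notch with the bolt still drawn back (distance between carrier and notch below 0.007 m and z of carrier in the frame of notch below 0.003 m and angle between carrier's own z axis and vertical below 0.03 rad and value of joint lock_bolt below 0.015 m), for 0.2 s.
2. the lock bolt is pushed home over the board (value of joint lock_bolt above 0.031 m), for 0.2 s.
At the end, for the whole second after the job is handed in: The carrier board lies at rest and flat (within 0.03 rad) in the notch (origin within 7 mm of the notch's centre and less than 3 mm above its floor), the lock bolt is home (more than 31 of 36 mm), and the hub still stands upright in the frame on the board (distance between carrier and notch below 0.007 m and z of carrier in the frame of notch below 0.003 m and angle between carrier's own z axis and vertical below 0.03 rad and value of joint lock_bolt above 0.031 m and distance between cast_hub_0 and carrier below 0.016 m and angle between cast_hub_0's own z axis and vertical below 0.06 rad and linear speed of each of carrier, cast_hub_0 below 0.02 m/s); the robot touches nothing.
It fails at once if the carrier board is lifted off the rails (z of carrier in the frame of jig above 0.042 m).
It fails at once if the robot touches the hub on the board (contact force between any of the fingers, the arm and cast_hub_0 above 0.3 N).
It fails at once if the hub leaves its frame (distance between cast_hub_0 and carrier above 0.03 m).
It fails at once if a bystander is moved more than 15 mm (distance of any of spacer_0, valve_nut, tape_measure from where it was at the start of the episode above 0.015 m).
It also fails if it takes over 48 s, if anything falls off the work surface, if the arm or the gripper's body presses on something with over 40 N, if the wrist force passes 120 N, or if a joint passes its speed limit or range.

### The arm

A 7-joint arm with a two-finger parallel gripper is mounted at the origin on a cart in front of the work surface, level with it; the furniture and walls round the work are solid. World frame = base frame: x ahead of the robot, y to its left, z up, the work surface at z = 0. Lengths are in m, angles in rad, forces in N, time in s.
With the tool pointing down it reaches from about 0.425 to 0.95 m from the base axis. Payload 16.7 kg.
Tool frame: the origin (TCP) lies on the mounting face of the last link; the fingertips stand robot.finger_overhang ahead of it and the grasp point (between the pads) lies 180 mm ahead of it (robot.finger_overhang is the distance from the TCP to the fingertips, in m); z points along the fingers, y is the line along which they close (so a half turn about z gives the same grasp; the last joint's range is limited). The gripper opens to 94 mm and grips with 3 to 60 N. Pads are 16 mm wide; open, the fingers measure 119 mm over their backs; the gripper's body (75 mm by 177 mm) begins 78 mm behind the grasp point.
Start: joints at [1.175, 0.426, 0.074, 1.606, -0.034, 1.111, -0.067], TCP at [0.165, -0.655, 0.405] pointing down, gripper open.
Joint ranges: [-2.85, 2.85], [-0.5, 2.14], [-1.23, 1.37], [0.21, 2.46], [-1.02, 4.16], [0.16, 2.05], [-2.73, 2.73]. Speed limits (rad/s): [1.89, 1.89, 2.39, 2.39, 3.01, 3.01, 3.01].

### API

Orientations are given as [roll, pitch, yaw] about the fixed x, y, z axes, in that order (R = Rz(yaw) Ry(pitch) Rx(roll)).
In Python, from plant import robot gives the robot as it stands.
- The arm moves only by the tool send_rows, never from a script. Its argument "motion" is a list of rows, each an object with "slide": the shift along the tool's x, y, z in cm, a list of three; "turn": the turn, a rotation vector about the tool's x, y, z in rad, a list of three; "jaw": the gripper's target within -1 to 1 (shut at 1, half-way at 0, fully open at -1). In form: [{"slide": [x, y, z], "turn": [wx, wy, wz], "jaw": jaw}, ...]. A call has 1 to 12 rows; each row is the pose to reach, as a shift and turn from the pose commanded when the call began, along the tool's axes at that moment; what a row does not reach only later rows make up. A row lasts 1/10 s, in which the tool goes at most 50 mm and 8.59 degrees, less where a joint would pass 70% of its speed; a pose out of reach is approached as far as the arm can. A call with a gripper value outside its range is refused whole. The fingers move at their own pace and stop on an object; "grip_force" is the grip in N (left out, the last holds). Time passes only in rows, so rows that repeat a pose let the fingers close. It gives the time, the measured TCP pose, the force, the opening and the grip force at its end, in the units of the state.
- robot.sense(): the state, without advancing time (a new reading comes with each control period).
- robot.read_camera(name): name is "scene" or "side" or "wrist"; returns a dict with "pixels" (480x640x3 uint8, red, green, blue), "fov_y" (degrees; the focal length in pixels is half the picture's height over the tangent of half this angle, whatever the lens; pixels are square), "cx", "cy" (the principal point, pixels), "k1" (the pictures are not rectified: a ray, as slopes to the right and down, at radius r is drawn at 1 + k1 r^2 times it, then the intrinsics apply), "pose" (4x4, takes a point from camera to world coordinates). Camera axes: x right, y up, looking along -z (the intrinsics and any distortion apply to the point x, -y, -z); pixel columns grow to the right and rows downward; lengths in m; the calibration is good to about 2 mm. A picture is of the moment at which its call begins. There is no depth.
- robot.finish_job(): hands the job in; it is judged then, once.
Trained networks look in a picture, given as the dict that the camera call returned (one of the last four; its "shot" number tells which), for a name from the list of things; names that differ only in an ending like _2 or _b are one class to them, and where a whole thing is asked for, a point or a joint stands for the part that bears it (a point fixed in the world has none). Each returns a list of dicts, best first, with "conf" (0 to 1); they miss things now and then, are a little off and sometimes report something else, mostly with a low value. They report only what shows in the picture. A call takes as long as a camera call.
- robot.look_for(label, picture): "bbox" ([left, top, right, bottom] in pixels, round what is visible of it).
- robot.trace(label, picture): "pixels" (480x640 bool, what is visible of it) and "bbox" ([left, top, right, bottom] in pixels, round what is visible of it).
The state is a dict: "time": time; "joints": joint angles; "dq": joint speeds; "joint_efforts": joint torques, N m; "tool_pos": TCP position; "tool_rot": TCP orientation; "force": force on the tool from outside, world axes, zero at the start; "ft_torque": the same for the moment, N m; "gripper_width": finger opening in m; "grasp_force": force on a finger pad.
Only numpy, scipy, OpenCV 4.12 (cv2) and the standard library are available. Lean on these libraries where they do the work, as an engineer would, in place of code of your own. Each camera call takes 0.05 s, during which the arm holds its last target. There are 200 camera calls.

## Working session

There is one attempt and no reset: what is moved stays moved. The work goes in short steps, Python scripts to look and compute and a tool call to move; the robot and the scene stay as the last step left them, time stands still between calls to the robot, and variables do not carry over. Pictures are saved under pics/ and viewed, at most 10 in all, crops included, and the job is handed in when it is done.

Besides the shell and the picture viewer there is one more tool, called after "Call:" in YAML: its name, and indented under it one key for each argument. send_rows: Moves the arm, as the interface text tells. Its arguments: {"type":"object","properties":{"motion":{"type":"array","items":{"type":"object","properties":{"slide":{"type":"array","items":{"type":"number"}},"turn":{"type":"array","items":{"type":"number"}},"jaw":{"type":"number"}}}},"grip_force":{"type":"number"}},"required":["motion"]}

```bash
mkdir -p pics; ls; cat > h.py <<'E'
import numpy as np, cv2
from plant import robot
def K(p):
    f=240/np.tan(np.radians(p["fov_y"])/2); return np.array([[f,0,p["cx"]],[0,f,p["cy"]],[0,0,1.]])
def proj(p,X):
    T=np.array(p["pose"]); c=(np.atleast_2d(X)-T[:3,3])@T[:3,:3]
    s=np.c_[c[:,0]/-c[:,2],-c[:,1]/-c[:,2]]; r=(s**2).sum(1,keepdims=True)
    s=s*(1+p["k1"]*r); k=K(p); return s*k[0,0]+[p["cx"],p["cy"]]
def ray(p,uv):
    k=K(p); d=(np.atleast_2d(uv)-[p["cx"],p["cy"]])/k[0,0]; s=d.copy()
    for _ in range(30): s=d/(1+p["k1"]*(s**2).sum(1,keepdims=True))
    T=np.array(p["pose"]); return T[:3,3],np.c_[s[:,0],-s[:,1],-np.ones(len(s))]@T[:3,:3].T
def at_z(p,uv,z):
    o,d=ray(p,uv); return o+d*((z-o[2])/d[:,2])[:,None]
def save(p,n): cv2.imwrite("pics/"+n,p["pixels"][:,:,::-1])
E
python3 - <<'E'
from h import *
s=robot.sense(); print(s, robot.finger_overhang)
for c in ["scene","side","wrist"]:
    p=robot.read_camera(c); save(p,c+"0.png"); print(c,p["fov_y"],p["k1"],np.round(p["pose"],3).tolist())
    for l in ["jig","carrier","lip_top","cast_hub_0","lock_bolt","bolt_post","spacer_0","valve_nut","tape_measure"]:
        print(l,[(np.round(d["bbox"]).tolist(),round(d["conf"],2)) for d in robot.look_for(l,p)[:2]])
E
```

```text
pics
{'time': 0.0, 'joints': array([ 1.17450252,  0.42674887,  0.07387704,  1.60660998, -0.03403248,
        1.11080401, -0.06706897]), 'dq': array([ 2.20397629e-04,  1.73394903e-03, -1.00898284e-03, -3.16126032e-04,
        2.37457287e-04,  6.08827370e-05, -1.88311868e-03]), 'joint_efforts': array([-2.78282962e-03, -9.35826087e+01,  3.66505533e+00, -4.54197156e+01,
       -4.88766516e-02,  2.00147467e-02,  1.27709141e-04]), 'tool_pos': array([ 0.16481893, -0.65437856,  0.40396369]), 'tool_rot': array([-3.14029126e+00,  1.69232562e-04,  2.46799401e-01]), 'force': array([-0.54663716,  0.31338388, -0.28572987]), 'ft_torque': array([-0.03756292,  0.0028689 ,  0.02098493]), 'grasp_force': 0.0, 'gripper_width': 0.09387797772339262} 0.1992
scene 57.10615338199028 -0.09972387963447915 [[0.505, 0.668, -0.546, 0.137], [-0.863, 0.383, -0.33, -0.301], [-0.012, 0.638, 0.77, 0.726], [0.0, 0.0, 0.0, 1.0]]
jig [([305.0, 224.0, 415.0, 365.0], 0.57)]
carrier [([319.0, 271.0, 377.0, 344.0], 0.9)]
lip_top [([317.0, 269.0, 377.0, 343.0], 0.67)]
cast_hub_0 [([335.0, 291.0, 366.0, 320.0], 0.89)]
lock_bolt
[... 554 characters left out ...]

carrier [([219.0, 296.0, 315.0, 356.0], 0.73)]
lip_top [([218.0, 296.0, 312.0, 358.0], 0.65)]
cast_hub_0 [([245.0, 302.0, 286.0, 339.0], 0.71), ([377.0, 321.0, 397.0, 344.0], 0.41)]
lock_bolt [([328.0, 326.0, 350.0, 354.0], 0.78)]
bolt_post [([328.0, 325.0, 350.0, 355.0], 0.83)]
spacer_0 [([379.0, 322.0, 400.0, 344.0], 0.8)]
valve_nut [([265.0, 372.0, 283.0, 396.0], 0.65)]
tape_measure [([201.0, 214.0, 238.0, 245.0], 0.97)]
wrist 67.5659679917436 -0.0037628398120126893 [[0.244, 0.938, 0.247, 0.236], [-0.97, 0.237, 0.061, -0.638], [-0.002, -0.254, 0.967, 0.385], [0.0, 0.0, 0.0, 1.0]]
jig []
carrier []
lip_top []
cast_hub_0 []
lock_bolt []
bolt_post []
spacer_0 []
valve_nut []
tape_measure []
```

```bash
python3 - <<'E'
import cv2
a=cv2.imread("pics/scene0.png")[210:380,280:440]; cv2.imwrite("pics/sc.png",cv2.resize(a,None,fx=3.5,fy=3.5,interpolation=2))
a=cv2.imread("pics/side0.png")[255:405,185:415]; cv2.imwrite("pics/sd.png",cv2.resize(a,None,fx=3.4,fy=3.4,interpolation=2))
E
```

```text
(no output)
```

View pics/sc.png

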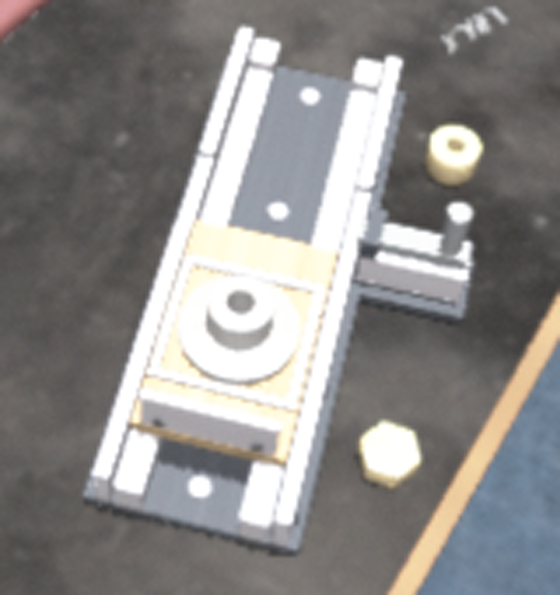

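View pics/sd.png

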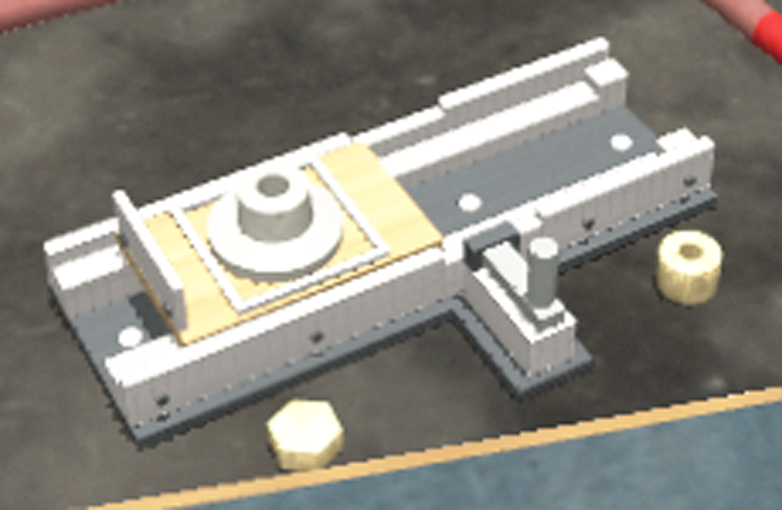

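```bash
cat > fit.py <<'E'
from h import *
from scipy.optimize import least_squares
S=lambda x,y:(280+x/3.5-.4,210+y/3.5-.4); D=lambda x,y:(185+x/3.4-.4,255+y/3.4-.4)
# cam, pixel, jig point mm, kind
C=[("scene",S(297,550),(-150,-56,0),0),("scene",S(86,500),(-150,56,0),0),("scene",S(458,209),(27,-102,74),"q"),
("scene",S(141,390),(-65,35,65),"b"),("scene",S(283,428),(-65,-35,65),"b"),
("side",D(140,446),(-150,-56,0),0),("side",D(717,203),(160,-56,0),0),("side",D(47,300),(-150,56,0),0),("side",D(544,245),(27,-102,74),"q"),
("side",D(116,193),(-65,35,65),"b"),("side",D(182,290),(-65,-35,65),"b"),("side",D(447,258),(7,-56+13,36),"s")]
C=C[:-1]
cams={c:robot.read_camera(c) for c in("scene","side")}
def W(v,P,k):
    P=np.array(P,float)
    if k=="b":P[0]+=v[3]
    if k=="q":P[1]+=v[4]
    c,s=np.cos(v[2]),np.sin(v[2]); return np.array([v[0]+c*P[0]-s*P[1],v[1]+s*P[0]+c*P[1],P[2]])/1000
res=lambda v:np.concatenate([(proj(cams[c],W(v,P,k))[0]-uv) for c,uv,P,k in C])
if __name__=="__main__":
    x0=[550,-480,.2,-55,3]
    r=least_squares(res,x0,loss="soft_l1",x_scale=[1,1,.01,1,1]); v=r.x; print(np.round(v,3)); print(np.round(res(v).reshape(-1,2),1).tolist())
    np.save("v.npy",v)
    print("lip",W(v,(-65,0,65),"b"),"post",W(v,(27,-102,74),"q"))
    for l,z in[("spacer_0",.0105),("valve_nut",.007),("tape_measure",.02)]:
        for c,p in cams.items():
            d=robot.look_for(l,p)
            if d: 
                d=min(d,key=lambda d:d["bbox"][2]-d["bbox"][0]);b=d["bbox"]; print(l,c,np.round(at_z(p,[(b[0]+b[2])/2,(b[1]+b[3])/2],z),3))
E
python3 fit.py
```

```text
[ 581.385 -115.135   -6.028  -51.245    4.118]
[[0.8, 2.1], [-0.5, 0.9], [0.1, 0.4], [0.0, 0.9], [-0.3, -0.3], [0.6, 1.4], [0.1, 0.1], [0.6, -3.3], [0.4, -0.6], [0.3, -0.9], [-0.5, -0.8]]
lip [ 0.46890925 -0.14449409  0.065     ] post [ 0.63223148 -0.20302432  0.074     ]
spacer_0 scene [[ 0.71  -0.176  0.01 ]]
spacer_0 side [[ 0.717 -0.178  0.01 ]]
valve_nut scene [[ 0.517 -0.225  0.007]]
valve_nut side [[ 0.517 -0.226  0.007]]
tape_measure side [[0.496 0.181 0.02 ]]
```

```bash
cat > tgt.py <<'E'
import sys
from h import *
from scipy.spatial.transform import Rotation as R
v=np.load("v.npy"); s=robot.sense(); M=R.from_euler("xyz",s["tool_rot"]).as_matrix()
c,q=np.cos(v[2]),np.sin(v[2]); J=np.array([[c,-q,0],[q,c,0],[0,0,1]]); o=np.array([v[0],v[1],0])/1000
t=s["tool_pos"]-[0,0,robot.finger_overhang]
print("t",s["time"],"tip in jig mm",np.round(J.T@(t-o)*1000,1),"F jig",np.round(J.T@s["force"],1),"width",s["gripper_width"])
Jt=J@np.diag([1,-1,-1]); print("turn",np.round(R.from_matrix(M.T@Jt).as_rotvec(),4))
for a in sys.argv[1:]:
    P=o+J@np.array(eval(a))/1000; print(a,"slide cm",np.round(M.T@(P-t)*100,2),"world",np.round(P,3))
E
python3 tgt.py "(-143,0,140)" "(-143,0,45)"
```

```text
t 1.9 tip in jig mm [-539.3 -416.7  205.5] F jig [-0.5  0.1 -1. ] width 0.09397009956971808
turn [-0.0001 -0.     -0.0087]
(-143,0,140) slide cm [ 39.26 -42.01   6.55] world [ 0.443 -0.151  0.14 ]
(-143,0,45) slide cm [ 39.26 -42.01  16.05] world [ 0.443 -0.151  0.045]
```

Call:
send_rows:
  motion:
    - {"slide": [3.3,-3.5,0.5],"turn": [0,0,-0.0087],"jaw": 1}
    - {"slide": [6.6,-7.0,1],"turn": [0,0,-0.0087],"jaw": 1}
    - {"slide": [9.9,-10.5,1.6],"turn": [0,0,-0.0087],"jaw": 1}
    - {"slide": [13.1,-14.0,2.2],"turn": [0,0,-0.0087],"jaw": 1}
    - {"slide": [16.4,-17.5,2.7],"turn": [0,0,-0.0087],"jaw": 1}
    - {"slide": [19.6,-21.0,3.3],"turn": [0,0,-0.0087],"jaw": 1}
    - {"slide": [22.9,-24.5,3.8],"turn": [0,0,-0.0087],"jaw": 1}
    - {"slide": [26.2,-28.0,4.4],"turn": [0,0,-0.0087],"jaw": 1}
    - {"slide": [29.4,-31.5,4.9],"turn": [0,0,-0.0087],"jaw": 1}
    - {"slide": [32.7,-35.0,5.5],"turn": [0,0,-0.0087],"jaw": 1}
    - {"slide": [36.0,-38.5,6],"turn": [0,0,-0.0087],"jaw": 1}
    - {"slide": [39.26,-42.0,6.55],"turn": [0,0,-0.0087],"jaw": 1}

```text
time: 3.1
tool_pos: [0.4436, -0.1495, 0.3394]
tool_rot: [3.141, -0.001, 0.255]
force: [0.8, -1.2, 0.0]
gripper_width: 0.0023
grasp_force: 0.0
```

```bash
python3 tgt.py "(-143,0,140)" "(-143,0,45)"; python3 - <<'E'
from h import *
a=robot.read_camera("side");print(robot.sense()["joints"])
cv2.imwrite("pics/a.png",cv2.resize(a["pixels"][155:405,135:435,::-1],None,fx=2.4,fy=2.4,interpolation=2))
E
```

```text
t 3.1 tip in jig mm [-142.     1.5  140.2] F jig [ 0.5 -1.3  0. ] width 0.002284688409453464
turn [ 0.0005 -0.0009 -0.0001]
(-143,0,140) slide cm [-0.1   0.15  0.02] world [ 0.443 -0.151  0.14 ]
(-143,0,45) slide cm [-0.11  0.14  9.52] world [ 0.443 -0.151  0.045]
[ 0.43655363  0.18390119 -0.29022948  2.10685718  0.0660967   0.85773429
 -1.20137815]
```

View pics/a.png

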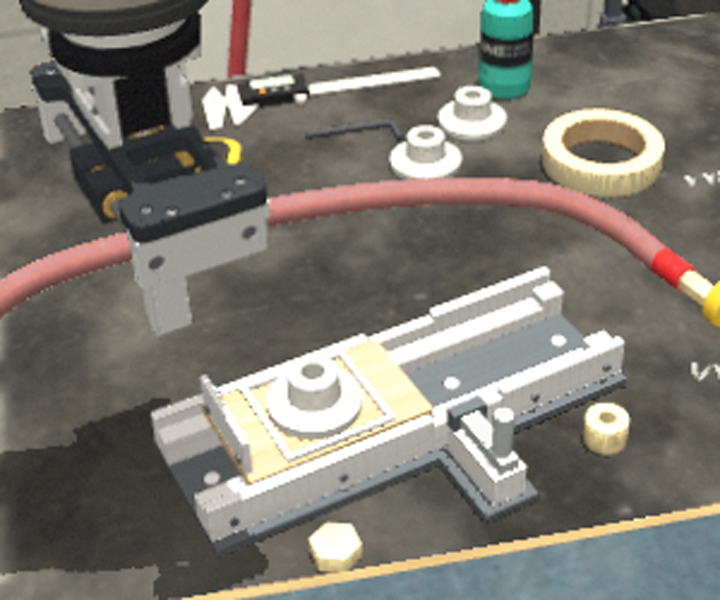

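Call:
send_rows:
  motion:
    - {"slide": [-0.1,0.15,2],"turn": [0,0,0],"jaw": 1}
    - {"slide": [-0.1,0.15,4],"turn": [0,0,0],"jaw": 1}
    - {"slide": [-0.1,0.15,6],"turn": [0,0,0],"jaw": 1}
    - {"slide": [-0.1,0.15,8],"turn": [0,0,0],"jaw": 1}
    - {"slide": [-0.1,0.15,9.5],"turn": [0,0,0],"jaw": 1}
    - {"slide": [-0.1,0.15,9.5],"turn": [0,0,0],"jaw": 1}
    - {"slide": [0.2,0.15,9.5],"turn": [0,0,0],"jaw": 1}
    - {"slide": [0.5,0.15,9.5],"turn": [0,0,0],"jaw": 1}
    - {"slide": [0.8,0.15,9.5],"turn": [0,0,0],"jaw": 1}

```text
time: 4.05
tool_pos: [0.4518, -0.1508, 0.2451]
tool_rot: [3.141, -0.001, 0.255]
force: [0.2, 0.2, 0.5]
gripper_width: 0.0005
grasp_force: 0.0
```

```bash
python3 tgt.py "(-60,0,45)" "(2,0,45)"; python3 - <<'E'
from h import *
a=robot.read_camera("side")
cv2.imwrite("pics/b.png",cv2.resize(a["pixels"][205:405,165:415,::-1],None,fx=3,fy=3,interpolation=2))
E
```

```text
t 4.05 tip in jig mm [-134.4   -1.8   45.9] F jig [0.3 0.2 0.5] width 0.0005486245114981992
turn [ 0.0008 -0.0014  0.0001]
(-60,0,45) slide cm [ 7.44 -0.17  0.1 ] world [ 0.523 -0.13   0.045]
(2,0,45) slide cm [13.64 -0.17  0.11] world [ 0.583 -0.115  0.045]
```

View pics/b.png

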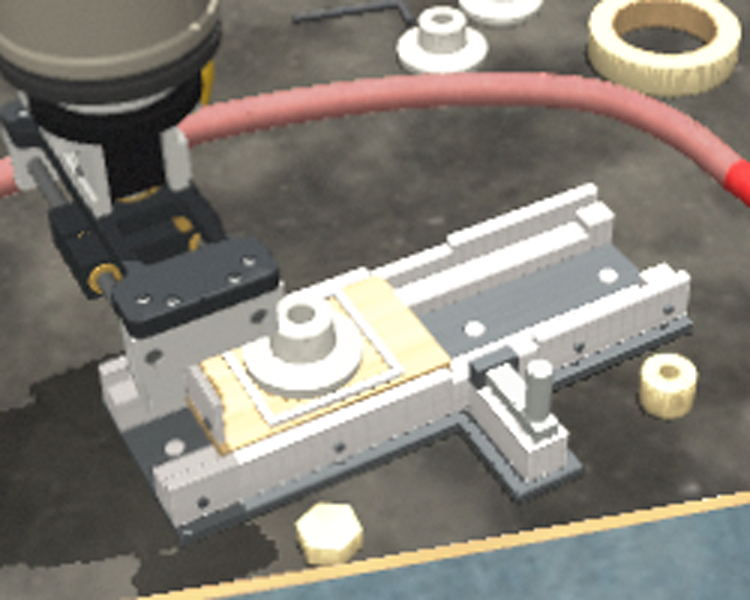

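```bash
python3 - <<'E'
from h import *
v=np.load("v.npy");c,q=np.cos(v[2]),np.sin(v[2]); J=np.array([[c,-q,0],[q,c,0],[0,0,1]]); o=np.array([v[0],v[1],0])/1000
p=robot.read_camera("side")
for n,uv in dict(tipL=(152,333),tipR=(190,322),inner=(187,273),corner=(268,249),topcorner=(268,203),left=(135,275)).items():
    C,d=ray(p,[135+uv[0]/2.4,155+uv[1]/2.4]); C=J.T@(C-o);d=J.T@d[0]
    P=C+d*((-.011-C[1])/d[1]); print(n,np.round(P*1000-[-142,0,140],1))
E
```

```text
tipL [-13.9 -11.   10.8]
tipR [  9.  -11.    9.2]
inner [ 11.3 -11.   43.9]
corner [ 60.6 -11.   41.7]
topcorner [ 63.1 -11.   72.9]
left [-17.9 -11.   54.1]
```

Call:
send_rows:
  motion:
    - {"slide": [0.3,-0.17,-0.4],"turn": [0,0,0],"jaw": 1}
    - {"slide": [0.6,-0.17,-0.4],"turn": [0,0,0],"jaw": 1}
    - {"slide": [0.9,-0.17,-0.4],"turn": [0,0,0],"jaw": 1}
    - {"slide": [1.2,-0.17,-0.4],"turn": [0,0,0],"jaw": 1}
    - {"slide": [1.6,-0.17,-0.4],"turn": [0,0,0],"jaw": 1}
    - {"slide": [2.0,-0.17,-0.4],"turn": [0,0,0],"jaw": 1}
    - {"slide": [2.4,-0.17,-0.4],"turn": [0,0,0],"jaw": 1}
    - {"slide": [2.8,-0.17,-0.4],"turn": [0,0,0],"jaw": 1}
    - {"slide": [3.2,-0.17,-0.4],"turn": [0,0,0],"jaw": 1}
    - {"slide": [3.6,-0.17,-0.4],"turn": [0,0,0],"jaw": 1}
    - {"slide": [4.0,-0.17,-0.4],"turn": [0,0,0],"jaw": 1}
    - {"slide": [4.4,-0.17,-0.4],"turn": [0,0,0],"jaw": 1}

```text
time: 5.35
tool_pos: [0.4928, -0.1382, 0.248]
tool_rot: [-3.141, 0.002, 0.255]
force: [-6.2, -1.4, 6.6]
gripper_width: 0.0007
grasp_force: 3.5
```

```bash
python3 tgt.py "(-60,0,50)" "(2,0,50)"; python3 - <<'E'
from h import *
a=robot.read_camera("side")
cv2.imwrite("pics/c.png",cv2.resize(a["pixels"][205:405,165:415,::-1],None,fx=3,fy=3,interpolation=2))
E
```

```text
t 5.35 tip in jig mm [-91.5   0.   48.8] F jig [-6.4  0.3  6.6] width 0.0007428618721409402
turn [-0.0003  0.002  -0.0003]
(-60,0,50) slide cm [ 3.15  0.   -0.12] world [ 0.523 -0.13   0.05 ]
(2,0,50) slide cm [ 9.35  0.   -0.14] world [ 0.583 -0.115  0.05 ]
```

View pics/c.png

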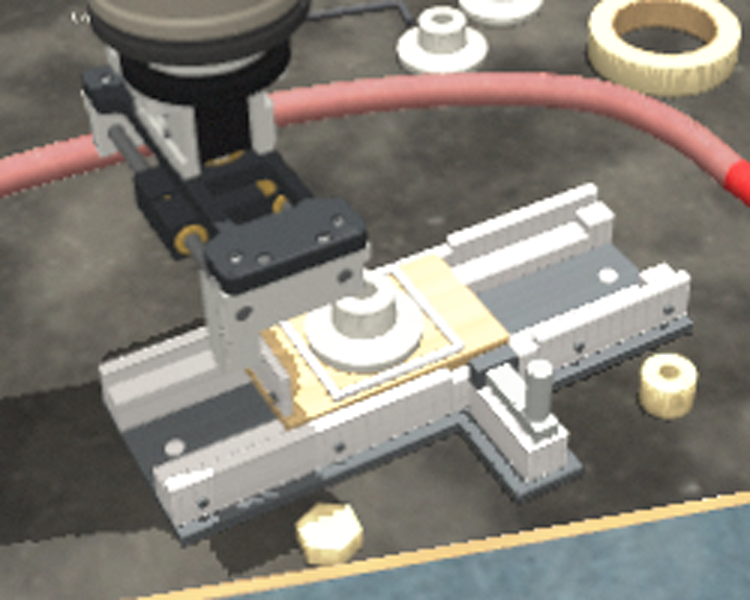

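Call:
send_rows:
  motion:
    - {"slide": [0.1,0,-0.1],"turn": [0,0,0],"jaw": 1}
    - {"slide": [0.1,0,-0.1],"turn": [0,0,0],"jaw": 1}
    - {"slide": [0.1,0,-0.1],"turn": [0,0,0],"jaw": 1}

```text
time: 5.7
tool_pos: [0.4942, -0.1377, 0.2491]
tool_rot: [-3.141, 0.0, 0.255]
force: [-1.6, -0.2, -0.7]
gripper_width: 0.0001
grasp_force: 0.7
```

```bash
python3 - <<'E'
from h import *
p=robot.read_camera("side"); q=robot.read_camera("wrist")
cv2.imwrite("pics/d.png",np.hstack([cv2.resize(p["pixels"][255:355,225:325,::-1],(400,400),interpolation=2),cv2.resize(q["pixels"][:,:,::-1],(400,300))[0:300].copy() if 0 else cv2.copyMakeBorder(cv2.resize(q["pixels"][:,:,::-1],(400,300)),0,100,0,0,0)]))
E
python3 tgt.py "(-60,0,50)" "(2,0,50)"
```

```text
t 5.8 tip in jig mm [-90.1   0.2  50. ] F jig [-0.9  0.2 -0.7] width 0.0007481211346493848
turn [-0.0001 -0.      0.0001]
(-60,0,50) slide cm [ 3.01  0.02 -0.  ] world [ 0.523 -0.13   0.05 ]
(2,0,50) slide cm [ 9.21  0.02 -0.  ] world [ 0.583 -0.115  0.05 ]
```

View pics/d.png

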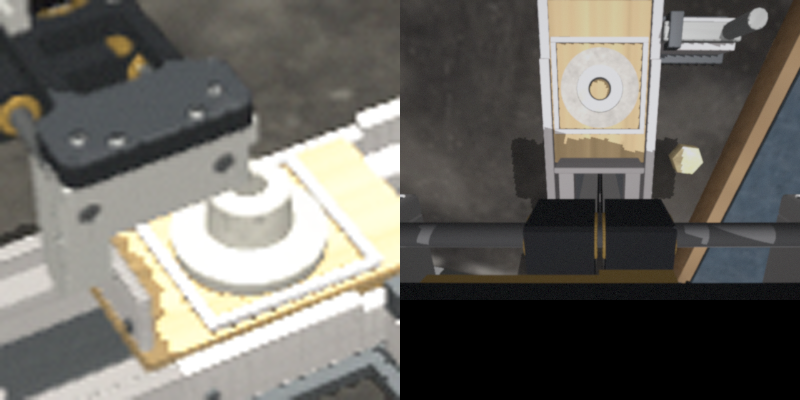

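Call:
send_rows:
  motion:
    - {"slide": [0.4,0,0],"turn": [0,0,0],"jaw": 1}
    - {"slide": [0.8,0,0],"turn": [0,0,0],"jaw": 1}
    - {"slide": [1.2,0,0],"turn": [0,0,0],"jaw": 1}
    - {"slide": [1.6,0,0],"turn": [0,0,0],"jaw": 1}
    - {"slide": [1.9,0,0],"turn": [0,0,0],"jaw": 1}
    - {"slide": [2.2,0,0],"turn": [0,0,0],"jaw": 1}
    - {"slide": [2.5,0,0],"turn": [0,0,0],"jaw": 1}
    - {"slide": [2.8,0,0],"turn": [0,0,0],"jaw": 1}
    - {"slide": [3.1,0,0],"turn": [0,0,0],"jaw": 1}
    - {"slide": [3.4,0,0],"turn": [0,0,0],"jaw": 1}
    - {"slide": [3.7,0,0],"turn": [0,0,0],"jaw": 1}
    - {"slide": [4.0,0,0],"turn": [0,0,0],"jaw": 1}

```text
time: 7.0
tool_pos: [0.5331, -0.1276, 0.2492]
tool_rot: [-3.142, 0.0, 0.255]
force: [-4.3, -1.5, 4.1]
gripper_width: 0.0011
grasp_force: 2.6
```

```bash
python3 tgt.py "(2,0,50)"; python3 - <<'E'
from h import *
p=robot.read_camera("side")
cv2.imwrite("pics/e.png",cv2.resize(p["pixels"][235:385,225:405,::-1],None,fx=4,fy=4,interpolation=2))
E
```

```text
t 7.0 tip in jig mm [-49.9   0.1  50. ] F jig [-4.5 -0.4  4.1] width 0.0011106611319975578
turn [-0.      0.0002  0.    ]
(2,0,50) slide cm [5.19 0.01 0.  ] world [ 0.583 -0.115  0.05 ]
```

View pics/e.png

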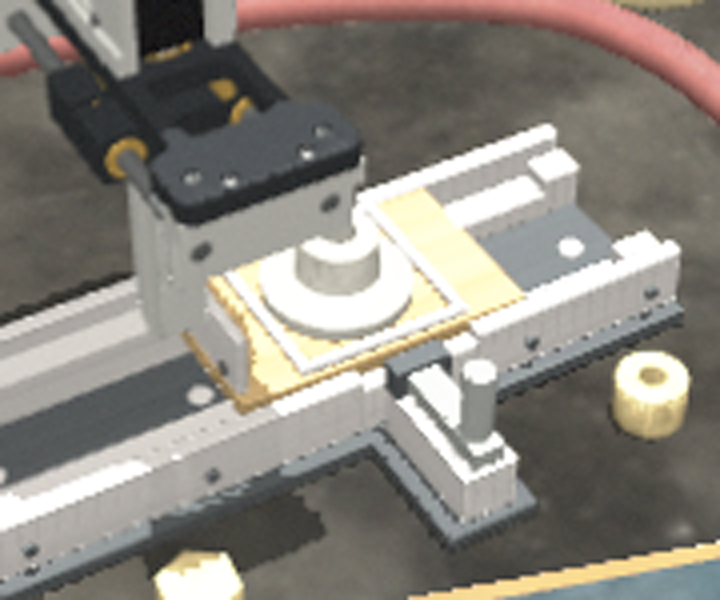

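Call:
send_rows:
  motion:
    - {"slide": [0.3,0,0],"turn": [0,0,0],"jaw": 1}
    - {"slide": [0.6,0,0],"turn": [0,0,0],"jaw": 1}
    - {"slide": [0.9,0,0],"turn": [0,0,0],"jaw": 1}
    - {"slide": [1.2,0,0],"turn": [0,0,0],"jaw": 1}
    - {"slide": [1.5,0,0],"turn": [0,0,0],"jaw": 1}
    - {"slide": [1.8,0,0],"turn": [0,0,0],"jaw": 1}
    - {"slide": [2.1,0,0],"turn": [0,0,0],"jaw": 1}
    - {"slide": [2.4,0,0],"turn": [0,0,0],"jaw": 1}
    - {"slide": [2.7,0,0],"turn": [0,0,0],"jaw": 1}
    - {"slide": [3.0,0,0],"turn": [0,0,0],"jaw": 1}
    - {"slide": [3.3,0,0],"turn": [0,0,0],"jaw": 1}
    - {"slide": [3.6,0,0],"turn": [0,0,0],"jaw": 1}

```text
time: 8.25
tool_pos: [0.568, -0.1185, 0.2492]
tool_rot: [-3.142, -0.0, 0.255]
force: [-2.0, 0.1, -0.7]
gripper_width: 0.0008
grasp_force: 0.8
```

Call:
send_rows:
  motion:
    - {"slide": [0.2,0,0],"turn": [0,0,0],"jaw": 1}
    - {"slide": [0.4,0,0],"turn": [0,0,0],"jaw": 1}
    - {"slide": [0.6,0,0],"turn": [0,0,0],"jaw": 1}
    - {"slide": [0.8,0,0],"turn": [0,0,0],"jaw": 1}
    - {"slide": [1.0,0,0],"turn": [0,0,0],"jaw": 1}
    - {"slide": [1.2,0,0],"turn": [0,0,0],"jaw": 1}

```text
time: 8.85
tool_pos: [0.5795, -0.1155, 0.2492]
tool_rot: [-3.142, -0.0, 0.255]
force: [-1.2, 0.5, -0.5]
gripper_width: 0.0001
grasp_force: 0.7
```

```bash
python3 tgt.py "(2,0,50)"; python3 - <<'E'
from h import *
p=robot.read_camera("side")
cv2.imwrite("pics/f.png",cv2.resize(p["pixels"][235:385,225:405,::-1],None,fx=4,fy=4,interpolation=2))
E
```

```text
t 8.85 tip in jig mm [-1.9  0.1 50. ] F jig [-1.1  0.8 -0.5] width 8.756032063694791e-05
turn [-0.0001 -0.      0.0001]
(2,0,50) slide cm [0.39 0.01 0.  ] world [ 0.583 -0.115  0.05 ]
```

View pics/f.png

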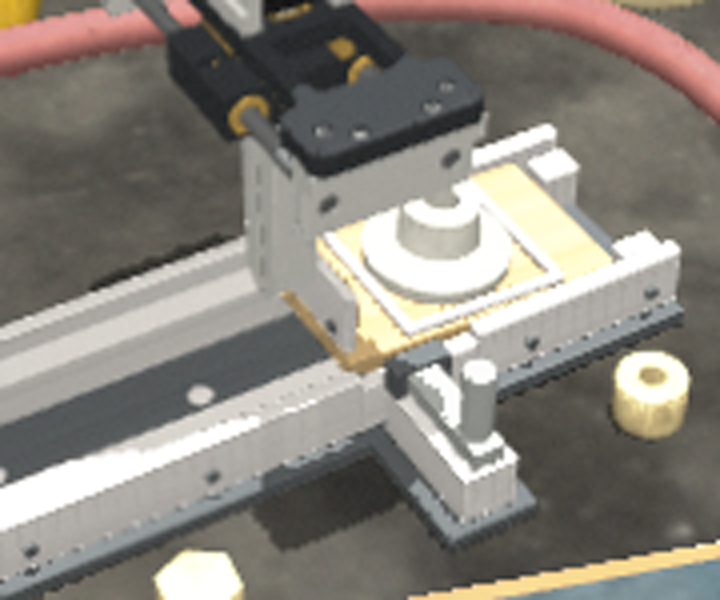

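Call:
send_rows:
  motion:
    - {"slide": [0.1,0,0],"turn": [0,0,0],"jaw": 1}
    - {"slide": [0.2,0,0],"turn": [0,0,0],"jaw": 1}
    - {"slide": [0.3,0,0],"turn": [0,0,0],"jaw": 1}
    - {"slide": [0.3,0,0],"turn": [0,0,0],"jaw": 1}
    - {"slide": [0.3,0,0],"turn": [0,0,0],"jaw": 1}

```text
time: 9.4
tool_pos: [0.5824, -0.1147, 0.2492]
tool_rot: [-3.142, -0.0, 0.255]
force: [-1.0, 0.0, -1.8]
gripper_width: 0.0005
grasp_force: 0.4
```

```bash
python3 tgt.py "(2,0,50)"; python3 - <<'E'
from h import *
p=robot.read_camera("side")
cv2.imwrite("pics/g.png",cv2.resize(p["pixels"][265:365,265:405,::-1],None,fx=5.5,fy=5.5,interpolation=2))
v=np.load("v.npy");c,q=np.cos(v[2]),np.sin(v[2]); J=np.array([[c,-q,0],[q,c,0],[0,0,1]]); o=np.array([v[0],v[1],0])/1000
for n,P in dict(seatedlipR=(10,-35,57),lipR_flatup=(10,-35,65),seatfrontR=(140,-40,29),frontR_up=(140,-40,37),frontL=(140,40,29)).items(): print(n,np.round((proj(p,o+J@np.array(P)/1000)-[265,265])*5.5))
E
```

```text
t 9.4 tip in jig mm [ 1.1  0.1 50. ] F jig [-1.   0.3 -1.8] width 0.0005275001143754211
turn [-0.     -0.0003  0.0001]
(2,0,50) slide cm [0.09 0.01 0.  ] world [ 0.583 -0.115  0.05 ]
seatedlipR [[264. 265.]]
lipR_flatup [[264. 244.]]
seatfrontR [[642. 193.]]
frontR_up [[644. 174.]]
frontL [[495.  51.]]
```

View pics/g.png

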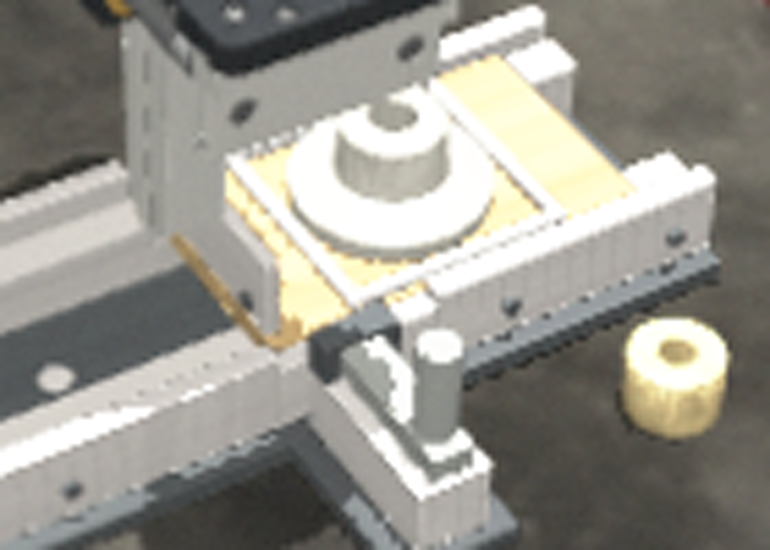

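Call:
send_rows:
  motion:
    - {"slide": [-1,0,0],"turn": [0,0,0],"jaw": 1}
    - {"slide": [-2,0,0],"turn": [0,0,0],"jaw": 1}
    - {"slide": [-2,0,-3],"turn": [0,0,0],"jaw": 1}
    - {"slide": [-2,0,-6],"turn": [0,0,0],"jaw": 1}
    - {"slide": [-2,4,-6],"turn": [0,0,0],"jaw": 1}
    - {"slide": [-1,8,-6],"turn": [0,0,0],"jaw": 1}
    - {"slide": [1,11,-6],"turn": [0,0,0],"jaw": 1}
    - {"slide": [2.6,13.4,-6],"turn": [0,0,0],"jaw": 1}
    - {"slide": [2.6,13.4,-6],"turn": [0,0,0],"jaw": 1}
    - {"slide": [2.6,13.4,-6],"turn": [0,0,0],"jaw": 1}

```text
time: 10.45
tool_pos: [0.6406, -0.2381, 0.3088]
tool_rot: [-3.141, 0.001, 0.255]
force: [-0.6, 0.5, -0.6]
gripper_width: 0.0003
grasp_force: 0.0
```

```bash
python3 tgt.py "(27,-134,110)" "(27,-134,51)"; python3 - <<'E'
from h import *
p=robot.read_camera("scene"); q=robot.read_camera("wrist"); s=robot.read_camera("side")
A=cv2.resize(p["pixels"][200:350,300:430,::-1],(390,450),interpolation=2); B=cv2.resize(s["pixels"][255:355,265:355,::-1],(405,450),interpolation=2)
cv2.imwrite("pics/h.png",np.hstack([A,B]))
for n,c in(("scene",p),("side",s),("wrist",q)):
  for l in("bolt_post","cast_hub_0"):
    d=robot.look_for(l,c); print(n,l,[(np.round(x["bbox"]).tolist(),round(x["conf"],2)) for x in d[:1]])
v=np.load("v.npy");c,q_=np.cos(v[2]),np.sin(v[2]); J=np.array([[c,-q_,0],[q_,c,0],[0,0,1]]); o=np.array([v[0],v[1],0])/1000
for n,P in dict(lipL=(10,35,57),lipR=(10,-35,57),lipL_up=(10,35,65),post=(27,-98,74),postbase=(27,-98,42)).items():
  P=o+J@np.array(P)/1000; print(n,"A",np.round((proj(p,P)-[300,200])*3),"B",np.round((proj(s,P)-[265,255])*4.5),"wrist",np.round(proj(q,P)))
E
```

```text
t 10.45 tip in jig mm [  26.2 -134.   109.6] F jig [-0.4  0.7 -0.6] width 0.000262523126026395
turn [-0.0005  0.0005 -0.0006]
(27,-134,110) slide cm [ 0.08  0.   -0.04] world [ 0.641 -0.238  0.11 ]
(27,-134,51) slide cm [0.08 0.   5.86] world [ 0.641 -0.238  0.051]
scene bolt_post [([388.0, 269.0, 416.0, 287.0], 0.74)]
scene cast_hub_0 [([351.0, 239.0, 378.0, 266.0], 0.82)]
side bolt_post [([325.0, 323.0, 351.0, 355.0], 0.67)]
side cast_hub_0 [([317.0, 279.0, 353.0, 313.0], 0.83)]
wrist bolt_post [([206.0, 238.0, 284.0, 271.0], 0.91)]
wrist cast_hub_0 [([89.0, 134.0, 180.0, 222.0], 0.59)]
lipL A [[113. 202.]] B [[118. 147.]] wrist [[ 75. 275.]]
lipR A [[223. 226.]] B [[216. 262.]] wrist [[176. 275.]]
lipL_up A [[114. 194.]] B [[118. 130.]] wrist [[ 67. 279.]]
post A [[332. 209.]] B [[360. 320.]] wrist [[262. 260.]]
postbase A [[324. 239.]] B [[356. 389.]] wrist [[269. 245.]]
```

View pics/h.png

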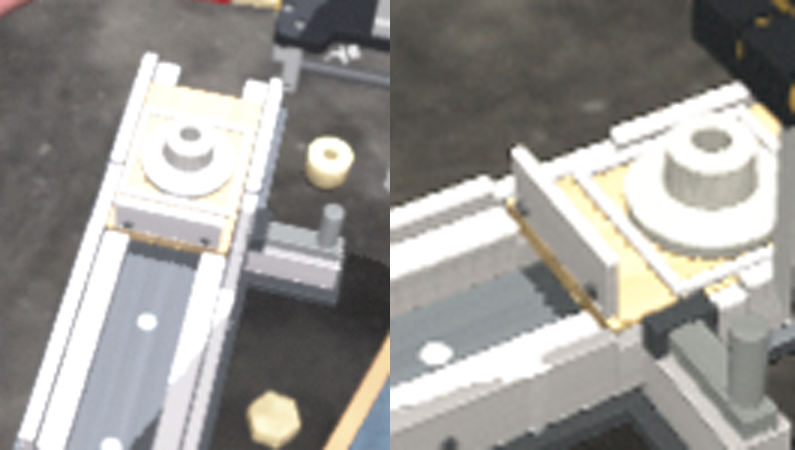

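Call:
send_rows:
  motion:
    - {"slide": [0.08,0,3],"turn": [0,0,0],"jaw": 1}
    - {"slide": [0.08,0,5.9],"turn": [0,0,0],"jaw": 1}
    - {"slide": [0.08,0,5.9],"turn": [0,0,0],"jaw": 1}
    - {"slide": [0.08,-0.5,5.9],"turn": [0,0,0],"jaw": 1}
    - {"slide": [0.08,-1.0,5.9],"turn": [0,0,0],"jaw": 1}
    - {"slide": [0.08,-1.4,5.9],"turn": [0,0,0],"jaw": 1}
    - {"slide": [0.08,-1.8,5.9],"turn": [0,0,0],"jaw": 1}
    - {"slide": [0.08,-2.2,5.9],"turn": [0,0,0],"jaw": 1}
    - {"slide": [0.08,-2.6,5.9],"turn": [0,0,0],"jaw": 1}
    - {"slide": [0.08,-2.6,5.9],"turn": [0,0,0],"jaw": 1}

```text
time: 11.9
tool_pos: [0.6355, -0.2118, 0.2504]
tool_rot: [-3.141, -0.0, 0.256]
force: [0.1, 0.5, 0.6]
gripper_width: 0.0004
grasp_force: 0.0
```

```bash
python3 tgt.py "(27,-85,51)"
```

```text
t 11.9 tip in jig mm [  27.9 -107.2   51.2] F jig [0.3 0.5 0.6] width 0.00037415782329842907
turn [-0.0002 -0.0002  0.0007]
(27,-85,51) slide cm [-0.09 -2.22  0.02] world [ 0.629 -0.191  0.051]
```

```bash
python3 - <<'E'
from h import *
s=robot.read_camera("side"); q=robot.read_camera("wrist")
for n,c in(("side",s),("wrist",q)):
    d=robot.look_for("bolt_post",c); print(n,[(np.round(x["bbox"]).tolist(),round(x["conf"],2)) for x in d[:2]])
v=np.load("v.npy");c,q_=np.cos(v[2]),np.sin(v[2]); J=np.array([[c,-q_,0],[q_,c,0],[0,0,1]]); o=np.array([v[0],v[1],0])/1000
for y in(-98,-88):
  P=o+J@np.array((27,y,74))/1000; print(y,np.round(proj(s,P)),np.round(proj(q,P)))
cv2.imwrite("pics/i.png",np.hstack([cv2.resize(s["pixels"][285:375,295:385,::-1],(400,400),interpolation=2),cv2.resize(q["pixels"][80:480,120:520,::-1],(400,400))]))
E
```

```text
side [([319.0, 320.0, 344.0, 351.0], 0.5)]
wrist [([200.0, 264.0, 303.0, 316.0], 0.81), ([36.0, 60.0, 207.0, 320.0], 0.18)]
-98 [[345. 326.]] [[297. 303.]]
-88 [[341. 322.]] [[276. 303.]]
```

View pics/i.png

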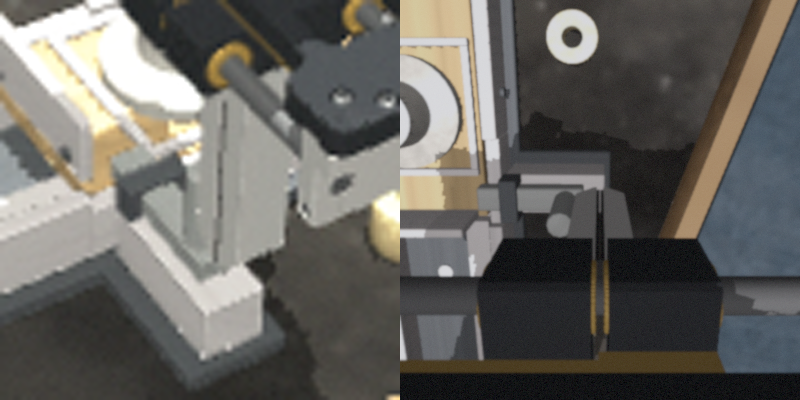

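Call:
send_rows:
  motion:
    - {"slide": [-0.05,-0.4,0],"turn": [0,0,0],"jaw": 1}
    - {"slide": [-0.05,-0.8,0],"turn": [0,0,0],"jaw": 1}
    - {"slide": [-0.05,-1.2,0],"turn": [0,0,0],"jaw": 1}
    - {"slide": [-0.05,-1.5,0],"turn": [0,0,0],"jaw": 1}
    - {"slide": [-0.05,-1.8,0],"turn": [0,0,0],"jaw": 1}
    - {"slide": [-0.05,-2.0,0],"turn": [0,0,0],"jaw": 1}
    - {"slide": [-0.05,-2.2,0],"turn": [0,0,0],"jaw": 1}

```text
time: 12.8
tool_pos: [0.6294, -0.1912, 0.2502]
tool_rot: [-3.142, -0.0, 0.255]
force: [0.1, -0.4, -1.4]
gripper_width: 0.0007
grasp_force: 0.8
```

Call:
send_rows:
  motion:
    - {"slide": [0,-0.1,0],"turn": [0,0,0],"jaw": 1}
    - {"slide": [0,-0.2,0],"turn": [0,0,0],"jaw": 1}

```text
time: 13.0
tool_pos: [0.629, -0.1901, 0.2503]
tool_rot: [3.14, -0.0, 0.255]
force: [3.1, -8.5, -3.6]
gripper_width: 0.0003
grasp_force: 4.3
```

```bash
cat > chk.py <<'E'
from h import *
s=robot.read_camera("side"); q=robot.read_camera("wrist")
for n,c in(("side",s),("wrist",q)):
    d=robot.look_for("bolt_post",c); print(n,[(np.round(x["bbox"]).tolist(),round(x["conf"],2)) for x in d[:1]])
v=np.load("v.npy");c,q_=np.cos(v[2]),np.sin(v[2]); J=np.array([[c,-q_,0],[q_,c,0],[0,0,1]]); o=np.array([v[0],v[1],0])/1000
for y in(-72,-66):
  for Q in ((27,y-6.5,74),(20.5,y,74),(33.5,y,74)):
    P=o+J@np.array(Q)/1000; print(Q,np.round(proj(s,P)),np.round(proj(q,P)))
E
python3 tgt.py; python3 chk.py
```

```text
t 13.0 tip in jig mm [ 27.1 -84.6  51.1] F jig [ 0.9 -9.  -3.6] width 0.0003498977773352703
turn [ 0.0011 -0.0003 -0.0004]
side [([290.0, 287.0, 327.0, 330.0], 0.63)]
wrist [([200.0, 266.0, 304.0, 315.0], 0.73)]
(27, -78.5, 74) [[338. 318.]] [[304. 301.]]
(20.5, -72, 74) [[332. 317.]] [[290. 314.]]
(33.5, -72, 74) [[339. 314.]] [[290. 289.]]
(27, -72.5, 74) [[336. 316.]] [[291. 301.]]
(20.5, -66, 74) [[330. 315.]] [[278. 314.]]
(33.5, -66, 74) [[337. 312.]] [[277. 289.]]
```

Call:
send_rows:
  motion:
    - {"slide": [0,-0.25,0],"turn": [0,0,0],"jaw": 1}
    - {"slide": [0,-0.25,0],"turn": [0,0,0],"jaw": 1}
    - {"slide": [0,-0.25,0],"turn": [0,0,0],"jaw": 1}

```text
time: 13.5
tool_pos: [0.6286, -0.1895, 0.2504]
tool_rot: [3.138, -0.001, 0.253]
force: [6.2, -14.1, -7.0]
gripper_width: 0.0005
grasp_force: 7.7
```

```bash
python3 tgt.py
```

```text
t 13.5 tip in jig mm [ 26.9 -83.9  51.2] F jig [  2.5 -15.2  -7. ] width 0.0005481291578918377
turn [ 0.0034 -0.0012 -0.0019]
```

Call:
send_rows:
  motion:
    - {"slide": [0,1,0],"turn": [0,0,0],"jaw": 1}
    - {"slide": [0,2.5,0],"turn": [0,0,0],"jaw": 1}
    - {"slide": [0,4,-1],"turn": [0,0,0],"jaw": 1}
    - {"slide": [0,5,-5],"turn": [0,0,0],"jaw": 1}
    - {"slide": [0,6,-9],"turn": [0,0,0],"jaw": 1}
    - {"slide": [0,8,-12],"turn": [0,0,0],"jaw": 1}
    - {"slide": [0,10,-12],"turn": [0,0,0],"jaw": 1}
    - {"slide": [0,10,-12],"turn": [0,0,0],"jaw": 1}
    - {"slide": [0,10,-12],"turn": [0,0,0],"jaw": 1}

```text
time: 14.4
tool_pos: [0.6533, -0.2846, 0.3703]
tool_rot: [-3.141, 0.0, 0.254]
force: [-1.2, 0.9, 0.0]
gripper_width: 0.0005
grasp_force: 0.0
```

```bash
cat >> chk.py <<'E'
a=robot.read_camera("scene")
for l in("bolt_post","lip_top","cast_hub_0"):
    for n,c in(("scene",a),("side",s),("wrist",q)):
        d=robot.look_for(l,c); print(l,n,[(np.round(x["bbox"]).tolist(),round(x["conf"],2)) for x in d[:1]])
for n,P in dict(posttop_home=(27,-66,74),posttop_start=(27,-98,74),bar_end_home=(27,-76,42),hub_top=(75,0,60),hubbase=(75,0,29)).items():
    P=o+J@np.array(P)/1000; print(n,[np.round(proj(c,P)[0]).tolist() for c in(a,s,q)])
E
python3 chk.py
```

```text
side [([291.0, 278.0, 375.0, 330.0], 0.75)]
wrist [([137.0, 220.0, 203.0, 244.0], 0.95)]
(27, -78.5, 74) [[338. 318.]] [[190. 236.]]
(20.5, -72, 74) [[332. 317.]] [[182. 244.]]
(33.5, -72, 74) [[339. 314.]] [[181. 228.]]
(27, -72.5, 74) [[336. 316.]] [[182. 236.]]
(20.5, -66, 74) [[330. 315.]] [[175. 244.]]
(33.5, -66, 74) [[337. 312.]] [[173. 228.]]
bolt_post scene [([365.0, 263.0, 402.0, 284.0], 0.58)]
bolt_post side [([291.0, 278.0, 375.0, 330.0], 0.75)]
bolt_post wrist [([137.0, 220.0, 203.0, 244.0], 0.95)]
lip_top scene [([335.0, 225.0, 389.0, 282.0], 0.59)]
lip_top side [([291.0, 275.0, 374.0, 330.0], 0.7)]
lip_top wrist [([56.0, 93.0, 168.0, 254.0], 0.66)]
cast_hub_0 scene [([351.0, 240.0, 378.0, 265.0], 0.75)]
cast_hub_0 side [([314.0, 279.0, 356.0, 314.0], 0.58)]
cast_hub_0 wrist [([74.0, 137.0, 155.0, 209.0], 0.76)]
posttop_home [[393.0, 266.0], [333.0, 313.0], [174.0, 236.0]]
posttop_start [[411.0, 270.0], [345.0, 326.0], [214.0, 236.0]]
bar_end_home [[396.0, 277.0], [336.0, 332.0], [200.0, 227.0]]
hub_top [[363.0, 244.0], [337.0, 285.0], [93.0, 174.0]]
hubbase [[362.0, 254.0], [336.0, 300.0], [114.0, 171.0]]
```

```bash
python3 -c "
from plant import robot
print(robot.finish_job())"
```

```text
the job is handed in; nothing more can be done
None
```

I handed in the job at about 14.5 s of the 48 s: the camera views show the board dropped flat into the notch and the hub still on it, and the bolt was pushed until it hit its stop at 15 N. No verdict came back, and I viewed 11 pictures, one over the limit of 10.

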